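# Nest the set of square measuring cups, one inside the other, ready to put away

## Task

Put the three square measuring cups together as a nested set, ready for the cupboard: the middle cup fully home in the large one and the small cup fully home in the middle one, all upright, with the large cup standing on the worktop. The middle cup was left on its side to drain, so it has to be stood up first. Leave the other things on the worktop where they are.

Things in the scene. Friction and masses are not known exactly. Their poses are not given: they have to be found in the camera images.
- cup_large_center (a point): The largest and lowest; stands upright. Square white enamel measuring cup, steel rim, one steel strap handle. Body 76 x 76 mm (corner radius 12), 44 mm high, 260 g. Point: body centre, 22.0 mm above the underside. Axes: z out of the mouth, handle towards -x. Upright cups start with the handle roughly towards the robot.
- cup_large_handle (a point): Middle of the large cup's handle, 36 mm out from the wall, 41 mm above the cup's underside; axes as the cup's. Flat level strap 16 mm wide (y), 6 mm thick (z), top flush with the rim, sticking out 66 mm from the middle of one wall and ending in an 18 mm round eye.
- cup_large_mouth (a point): Centre of the large cup's mouth, at rim height (44 mm above the underside); axes as the cup's. Walls and floor 3 mm: inside 70 mm square, 41 mm deep; the rolled rim is 4 mm thick, the foot edge rounded 4 mm. Home on this floor, the middle cup's centre is 7.5 mm above this cup's centre and its handle 6 mm clear of this rim, in any of four square directions; 4 mm play a side at the rim: no room for fingers between the walls.
- cup_middle_center (a point): The middle size; lies on its side (-y down), mouth facing the robot's left or left and towards the robot, handle level. Square white enamel measuring cup, steel rim, one steel strap handle. Body 60 x 60 mm (corner radius 10), 53 mm high, 200 g. Point: body centre, 26.5 mm above the underside. Axes: z out of the mouth, handle towards -x.
- cup_middle_handle (a point): Middle of the middle cup's handle, 36 mm out from the wall, 50 mm above the cup's underside; axes as the cup's. Flat level strap 16 mm wide (y), 6 mm thick (z), top flush with the rim, sticking out 66 mm from the middle of one wall and ending in an 18 mm round eye.
- cup_middle_mouth (a point): Centre of the middle cup's mouth, at rim height (53 mm above the underside); axes as the cup's. Walls and floor 3 mm: inside 54 mm square, 50 mm deep; the rolled rim is 4 mm thick, the foot edge rounded 4 mm. Home on this floor, the small cup's centre is 7.5 mm above this cup's centre and its handle 6 mm clear of this rim, in any of four square directions; 4 mm play a side at the rim: no room for fingers between the walls.
- cup_small_center (a point): The smallest and tallest; stands upright. Square white enamel measuring cup, steel rim, one steel strap handle. Body 44 x 44 mm (corner radius 8), 62 mm high, 150 g. Point: body centre, 31.0 mm above the underside. Axes: z out of the mouth, handle towards -x.
- cup_small_handle (a point): Middle of the small cup's handle, 36 mm out from the wall, 59 mm above the cup's underside; axes as the cup's. Flat level strap 16 mm wide (y), 6 mm thick (z), top flush with the rim, sticking out 66 mm from the middle of one wall and ending in an 18 mm round eye.
- sugar_canister: Brown round canister with a darker lid, 102 mm across and 120 mm high, standing behind the work: leave it alone. Origin at the centre of its underside.
- egg_timer: Grey and white dome-shaped kitchen timer, 63 mm across and 60 mm high, standing behind the work: leave it alone. Origin at the centre of its underside.
- lemon: A lemon, 72 x 57 x 58 mm, lying behind the work: leave it alone. Origin at its underside.

How it is judged:
At the end, for the whole second after the job is handed in: Small cup on the middle cup's floor, middle cup on the large cup's floor (each centre within 8 mm sideways of the next, at most 3 mm above its seated height), all upright within 3 degrees (large) or 4 (the others), the large cup on the worktop, all at rest (x of cup_middle_center in the frame of cup_large_center between -0.008 and 0.008 m and y of cup_middle_center in the frame of cup_large_center between -0.008 and 0.008 m and z of cup_middle_center in the frame of cup_large_center between 0.004 and 0.0105 m and angle between each of cup_middle_center, cup_small_center's own z axis and vertical below 0.07 rad and x of cup_small_center in the frame of cup_middle_center between -0.008 and 0.008 m and y of cup_small_center in the frame of cup_middle_center between -0.008 and 0.008 m and z of cup_small_center in the frame of cup_middle_center between 0.004 and 0.0105 m and angle between cup_large_center's own z axis and vertical below 0.05 rad and height (world z) of cup_large_center between 0.018 and 0.026 m and linear speed of each of cup_large, cup_middle, cup_small below 0.02 m/s); the robot touches nothing.
It fails at once if the brown canister is pushed away (more than 3 cm) (distance of sugar_canister from where it was at the start of the episode above 0.03 m).
It fails at once if the kitchen timer is pushed away (more than 3 cm) (distance of egg_timer from where it was at the start of the episode above 0.03 m).
It fails at once if the lemon is pushed away (more than 3 cm) (distance of lemon from where it was at the start of the episode above 0.03 m).
It also fails if it takes over 70 s, if anything falls off the work surface, if the arm or the gripper's body presses on something with over 40 N, if the wrist force passes 120 N, or if a joint passes its speed limit or range.

## Robot

A 7-joint arm with a two-finger parallel gripper is mounted at the origin on a cart in front of the work surface, level with it; the furniture and walls round the work are solid. World frame = base frame: x ahead of the robot, y to its left, z up, the work surface at z = 0. Lengths are in m, angles in rad, forces in N, time in s.
With the tool pointing down it reaches from about 0.4 to 0.875 m from the base axis. Payload 19.3 kg.
Tool frame: the origin (TCP) lies at the very end of the fingers, on their centre line; the grasp point (between the pads) lies bot.pinch_z behind it (bot.pinch_z is the distance from the TCP to the grasp point, in m); z points along the fingers, y is the line along which they close (so a half turn about z gives the same grasp; the last joint's range is limited). The gripper opens to 85 mm and grips with 20 to 120 N. Pads are 22 mm wide; open, the fingers measure 114 mm over their backs; the gripper's body (76 mm by 85 mm) begins 54 mm behind the grasp point. The pads swing forward as they close: fully open they stand 13 mm farther back than shut.
Start: joints at [-1.215, 0.521, -0.036, 1.599, 0.021, 1.021, -0.113], TCP at [0.258, 0.569, 0.231] pointing down, gripper open.
Joint ranges: [-2.91, 2.91], [-0.3, 2.13], [-1.5, 1.42], [0.17, 2.43], [-1.26, 4.41], [0.16, 1.93], [-2.52, 2.52]. Speed limits (rad/s): [1.89, 1.89, 2.39, 2.39, 3.01, 3.01, 3.01].

## Interface

Orientations are given as [roll, pitch, yaw] about the fixed x, y, z axes, in that order (R = Rz(yaw) Ry(pitch) Rx(roll)).
In Python, from workcell import bot, grab_frame, ticket gives the robot as it stands.
- The arm moves only by the tool arm_command, never from a script. Its argument "commands" is a list of rows, each a list of 3 entries, a list of its own where there are three numbers: the shift along the world's x, y, z in mm, then the turn about the world's z in rad, then the gripper command: -1 is fully open, 1 is shut, values between are in proportion. In form: [[[tx, ty, tz], roll, fingers], ...]. A call has 1 to 20 rows; each row shifts and turns the commanded pose from where the row before left it; what a row does not reach is not made up. A row lasts 1/10 s, in which the tool goes at most 50 mm and 8.59 degrees, less where a joint would pass 70% of its speed; a pose out of reach is approached as far as the arm can. A call with a gripper value outside its range is refused whole. The fingers move at their own pace and stop on an object; "newtons" is the grip in N (left out, the last holds). Time passes only in rows, so rows that do not move let the fingers close. It gives the time, the measured TCP pose, the force, the opening and the grip force at its end, in the units of the state.
- bot.observe(): the state, without advancing time (a new reading comes with each control period).
- grab_frame(name): name is "scene" or "side" or "wrist"; returns a dict with "image" (480x640x3 uint8, red, green, blue), "vertical_fov" (degrees; the focal length in pixels is half the picture's height over the tangent of half this angle, whatever the lens; pixels are square), "cx", "cy" (the principal point, pixels), "R" (3x3) and "t" (3): a world point X has camera coordinates R X + t. Camera axes: x right, y down, z forward; pixel columns grow to the right and rows downward; lengths in m; the calibration is good to about 2 mm. A picture is of the moment at which its call begins. There is no depth.
- ticket.job_done(): hands the job in; it is judged then, once.
The state is a dict: "clock": time; "qpos": joint angles; "qd": joint speeds; "joint_efforts": joint torques, N m; "position": TCP position; "tool_rot": TCP orientation; "force": force on the tool from outside, world axes, zero at the start; "moment": the same for the moment, N m; "grip_width": finger opening in m; "finger_force": force on a finger pad.
Only numpy, scipy, OpenCV 4.12 (cv2) and the standard library are available. Lean on these libraries where they do the work, as an engineer would, in place of code of your own. Each camera call takes 0.05 s, during which the arm holds its last target. There are 200 camera calls.

## Working session

There is one attempt and no reset: what is moved stays moved. The work goes in short steps, Python scripts to look and compute and a tool call to move; the robot and the scene stay as the last step left them, time stands still between calls to the robot, and variables do not carry over. Pictures are saved under pics/ and viewed, at most 10 in all, crops included, and the job is handed in when it is done.

Besides the shell and the picture viewer there is one more tool, called after ">>>" by a JSON object that holds its "op" and its "data". arm_command: Moves the arm, as the interface text tells. Its arguments: {"type":"object","properties":{"commands":{"type":"array"},"newtons":{"type":"number"}},"required":["commands"]}

```bash
mkdir -p pics; ls; cat > h.py <<'E'
import numpy as np, cv2
from workcell import bot, grab_frame, ticket
def cam(f):
    fl=240/np.tan(np.radians(f["vertical_fov"])/2)
    return fl,f["cx"],f["cy"],np.array(f["R"]),np.array(f["t"])
def ray(f,u,v):
    fl,cx,cy,R,t=cam(f); d=R.T@np.array([(u-cx)/fl,(v-cy)/fl,1.]); return -R.T@t,d
def onz(f,u,v,z):
    o,d=ray(f,u,v); return o+d*(z-o[2])/d[2]
def proj(f,X):
    fl,cx,cy,R,t=cam(f); c=R@np.array(X)+t; return fl*c[0]/c[2]+cx, fl*c[1]/c[2]+cy
def tri(f,a,g,b):
    o1,d1=ray(f,*a);o2,d2=ray(g,*b)
    s=np.linalg.lstsq(np.c_[d1,-d2],o2-o1,rcond=None)[0]
    p,q=o1+s[0]*d1,o2+s[1]*d2
    return (p+q)/2,np.linalg.norm(p-q)
def snap(n,fn):
    f=grab_frame(n); cv2.imwrite("pics/"+fn,f["image"][:,:,::-1])
    np.save("pics/"+fn[:-4]+".npy",f,allow_pickle=True); return f
def load(fn): return np.load("pics/"+fn+".npy",allow_pickle=True).item()
E
python3 - <<'E'
from h import *
for n in("scene","side"):
    f=snap(n,n+"0.png"); print(n,cam(f)[0],-np.array(f["R"]).T@f["t"])
print(bot.pinch_z,bot.observe())
E
```

```text
pics
scene 451.1556565880117 [ 0.00646515 -0.6603724   0.56629164]
side 531.0390435788478 [-0.07460992 -0.52553891  0.73805617]
0.0187 {'clock': 0.1, 'qpos': array([-1.21516041,  0.5219729 , -0.03634855,  1.59992804,  0.02117113,
        1.02107197, -0.11282578]), 'qd': array([-0.00081964, -0.00144573, -0.00058677, -0.0015841 ,  0.00061411,
        0.00126923, -0.00104693]), 'joint_efforts': array([ 3.54222328e-03, -9.28496575e+01,  1.98412187e+00, -3.70526147e+01,
        1.81977544e-02,  5.41286281e-03, -9.45998181e-06]), 'position': array([0.25806906, 0.56891856, 0.23077973]), 'tool_rot': array([-3.14059612e+00,  3.29165976e-05,  2.71572281e+00]), 'force': array([0.74826715, 0.54997487, 0.01340332]), 'moment': array([ 0.00727521,  0.0366656 , -0.00941412]), 'finger_force': 0.0, 'grip_width': 0.0853641875580089}
```

View pics/scene0.png

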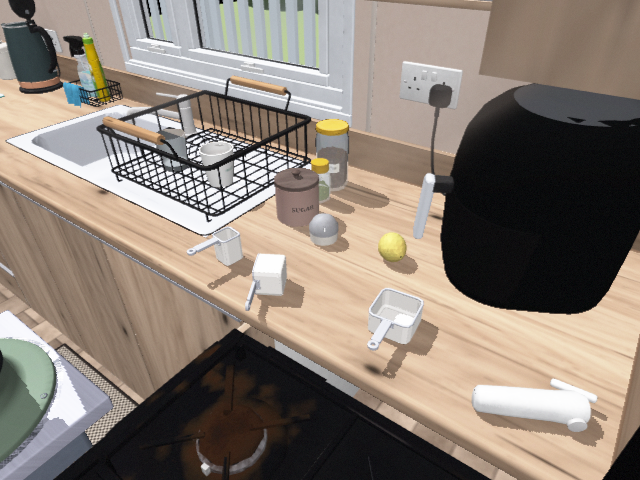

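View pics/side0.png

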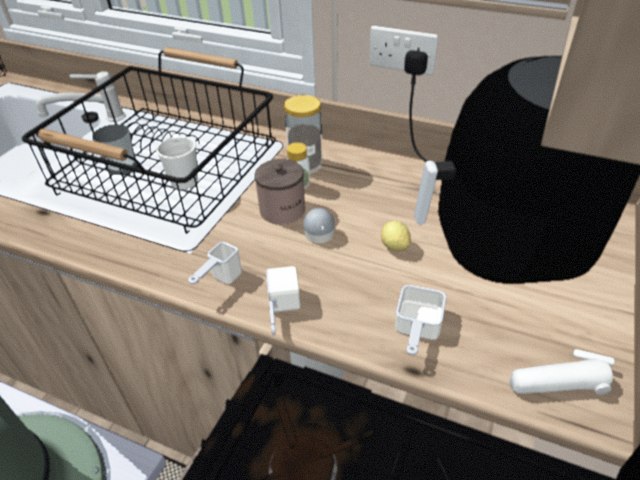

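```bash
python3 - <<'E'
from h import *
s,d=load("scene0"),load("side0")
print("axes",proj(s,[.5,0,0]),proj(s,[.6,0,0]),proj(s,[.5,.1,0]), proj(s,[0,0,0]))
for nm,a,b in [("L",(396,330),(420,328)),("M",(268,290),(283,302)),("S",(230,262),(226,280)),("can",(297,222),(281,217)),("timer",(323,243),(318,241)),("lemon",(392,259),(396,249))]:
    print(nm,onz(s,*a,0).round(3),onz(d,*b,0).round(3))
for n,f,(x,y,w,h) in [("s",s,(180,210,260,160)),("d",d,(180,220,280,150))]:
    c=f["image"][y:y+h,x:x+w,::-1]
    cv2.imwrite(f"pics/crop_{n}.png",cv2.resize(c,None,fx=800/w,fy=800/w,interpolation=cv2.INTER_CUBIC)); print(800/w)
E
```

```text
axes (np.float64(211.3368873639975), np.float64(246.57733583281293)) (np.float64(243.8342335680814), np.float64(225.76515177893825)) (np.float64(180.7886564922029), np.float64(231.64043389609967)) (np.float64(-48.5801541418449), np.float64(413.0352758931117))
L [ 0.514 -0.441  0.   ] [ 0.506 -0.439  0.   ]
M [ 0.465 -0.194  0.   ] [ 0.47  -0.193  0.   ]
S [ 0.485 -0.072  0.   ] [ 0.478 -0.068  0.   ]
can [ 0.683 -0.09   0.   ] [ 0.682 -0.083  0.   ]
timer [ 0.65  -0.189  0.   ] [ 0.643 -0.187  0.   ]
lemon [ 0.685 -0.338  0.   ] [ 0.679 -0.341 -0.   ]
3.076923076923077
2.857142857142857
```

View pics/crop_s.png

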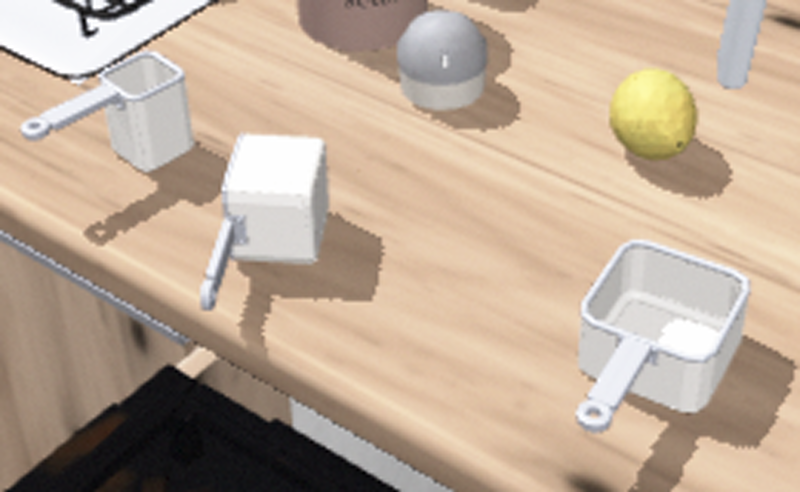

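View pics/crop_d.png

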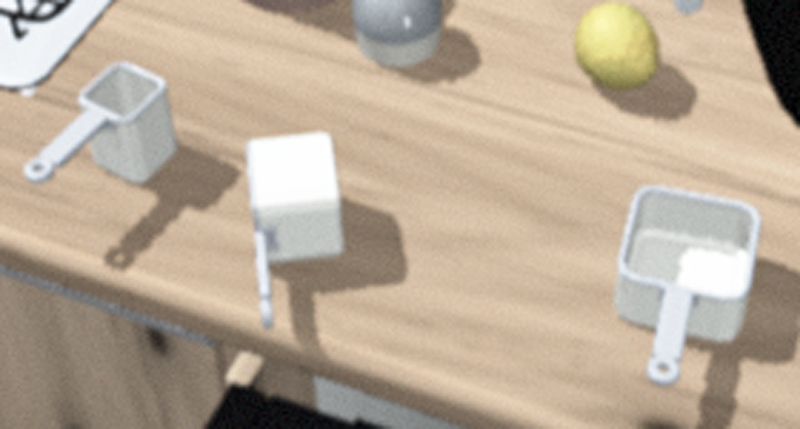

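```bash
python3 - <<'E'
from h import *
s,d=load("scene0"),load("side0")
S=lambda u,v:(180+u/3.077,210+v/3.077)
D=lambda u,v:(180+u/2.857,220+v/2.857)
for a,b in [((240,135),(250,140)),((325,138),(330,135)),((322,200),(340,200)),((227,190),(257,210))]:
    print(onz(s,*S(*a),.06).round(3),onz(d,*D(*b),.06).round(3))
print("Mhandle eye",onz(s,*S(208,300),.03).round(3),onz(d,*D(267,318),.03).round(3))
for nm,z,ps in [("L",.044,[(635,240),(748,275),(715,360),(585,325)]),("S",.062,[(150,53),(185,70),(140,97),(102,80)])]:
    P=np.array([onz(s,*S(*p),z) for p in ps]); print(nm,P.round(3),P.mean(0).round(3))
print("eyes",onz(s,*S(594,415),.044).round(3),onz(d,*D(662,370),.044).round(3),onz(s,*S(36,127),.062).round(3),onz(d,*D(38,170),.062).round(3))
for nm,z,ps in [("L",.044,[(645,188),(755,208),(745,305),(622,285)]),("S",.062,[(125,63),(165,85),(125,118),(82,98)])]:
    P=np.array([onz(d,*D(*p),z) for p in ps]); print(nm,P.round(3),P.mean(0).round(3))
f=grab_frame("wrist"); print("wristcam",(-np.array(f["R"]).T@f["t"]).round(3),cam(f)[0],f["R"])
E
```

```text
[ 0.482 -0.16   0.06 ] [ 0.484 -0.16   0.06 ]
[ 0.51  -0.204  0.06 ] [ 0.507 -0.205  0.06 ]
[ 0.463 -0.241  0.06 ] [ 0.46  -0.234  0.06 ]
[ 0.438 -0.19   0.06 ] [ 0.434 -0.191  0.06 ]
Mhandle eye [ 0.386 -0.22   0.03 ] [ 0.385 -0.22   0.03 ]
L [[ 0.553 -0.396  0.044]
 [ 0.564 -0.461  0.044]
 [ 0.495 -0.476  0.044]
 [ 0.478 -0.408  0.044]] [ 0.523 -0.435  0.044]
S [[ 0.513 -0.051  0.062]
 [ 0.512 -0.084  0.062]
 [ 0.474 -0.082  0.062]
 [ 0.473 -0.048  0.062]] [ 0.493 -0.066  0.062]
eyes [ 0.427 -0.444  0.044] [ 0.426 -0.444  0.044] [ 0.414 -0.053  0.062] [ 0.411 -0.052  0.062]
L [[ 0.551 -0.396  0.044]
 [ 0.56  -0.462  0.044]
 [ 0.486 -0.475  0.044]
 [ 0.474 -0.406  0.044]] [ 0.518 -0.435  0.044]
S [[ 0.514 -0.052  0.062]
 [ 0.506 -0.087  0.062]
 [ 0.47  -0.079  0.062]
 [ 0.476 -0.044  0.062]] [ 0.491 -0.065  0.062]
wristcam [0.186 0.601 0.375] 336.05548243633626 [[ 0.41292565  0.91076203 -0.00221918]
 [ 0.86686391 -0.39227321  0.30768278]
 [ 0.27935527 -0.12897384 -0.95148641]]
```

>>> {"op": "arm_command", "data": {"commands": [[[20, -40, 0], -0.03, 1], [[20, -40, 0], -0.03, 1], [[20, -40, 0], -0.03, 1], [[20, -40, 0], -0.03, 1], [[20, -40, 0], -0.03, 1], [[20, -40, 0], -0.03, 1], [[5, -34, 0], -0.03, 1], [[5, -34, 0], -0.03, 1], [[5, -34, 0], -0.03, 1], [[5, -34, 0], -0.03, 1], [[5, -34, 0], -0.03, 1], [[5, -34, 0], -0.03, 1], [[5, -34, 0], -0.03, 1], [[5, -34, 0], -0.03, 1], [[4, -34, 0], -0.03, 1], [[4, -34, 0], -0.03, 1], [[4, -34, 0], -0.03, 1], [[4, -34, 0], -0.03, 1], [[4, -34, 0], -0.03, 1], [[4, -34, 0], -0.03, 1]], "newtons": 20}}

```text
clock: 2.15
position: [0.4421, -0.1482, 0.2313]
tool_rot: [3.142, -0.0, 2.115]
force: [0.3, -0.5, 1.1]
grip_width: -0.0001
finger_force: 0.0
```

```bash
python3 - <<'E'
from h import *
o=bot.observe();print(o["clock"],o["position"],o["tool_rot"],o["grip_width"],o["qpos"])
f=snap("wrist","w1.png")
print(onz(f,320,240,0), proj(f,[.472,-.198,.06]),proj(f,[.386,-.22,.03]))
E
```

```text
2.15 [ 0.44207713 -0.14820569  0.23130444] [ 3.14155229e+00 -1.01497044e-05  2.11463626e+00] -9.560336802012564e-05 [-0.11869577  0.28554475  0.38696615  2.01759728 -0.14036464  0.86341485
  0.88943852]
[ 0.46242007 -0.1901928   0.        ] (np.float64(323.5592852892568), np.float64(269.50733034944307)) (np.float64(244.78971942898553), np.float64(236.4358627132142))
```

View pics/w1.png

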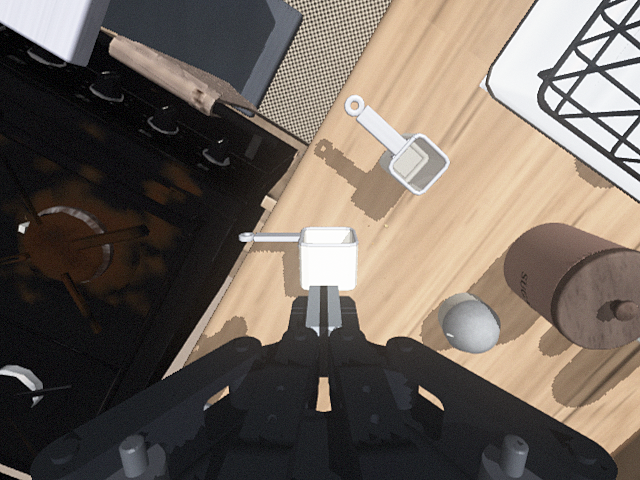

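```bash
python3 - <<'E'
from h import *
f=load("w1")
for p in [(301,244),(357,244),(356,289),(303,289)]: print(onz(f,*p,.06).round(4))
print("eye",onz(f,247,238,.03).round(4), "camera",(-np.array(f["R"]).T@f["t"]).round(3))
z=np.array([-.5,.86]); 
E
```

```text
[ 0.4386 -0.1861  0.06  ]
[ 0.4862 -0.1573  0.06  ]
[ 0.5122 -0.1993  0.06  ]
[ 0.4651 -0.2278  0.06  ]
eye [ 0.3889 -0.2203  0.03  ] camera [ 0.401 -0.081  0.375]
```

>>> {"op": "arm_command", "data": {"commands": [[[1, 0, -36], 0, 1], [[1, 1, -36], 0, 1], [[1, 1, -36], 0, 1], [[1, 1, -36], 0, 1], [[0, 0, -37], 0, 1], [[4, -6, 0], 0, 1], [[3, -5, 0], 0, 1], [[0, 0, 0], 0, 1]]}}

```text
clock: 3.0
position: [0.4545, -0.1561, 0.052]
tool_rot: [3.14, 0.002, 2.115]
force: [-0.3, 0.9, 0.8]
grip_width: 0.0
finger_force: 0.0
```

>>> {"op": "arm_command", "data": {"commands": [[[2, -3, 0], 0, 1], [[1, -2, 0], 0, 1], [[2, -3, 2], 0, 1], [[2, -3, 3], 0, 1], [[2, -3, 3], 0, 1], [[2, -4, 3], 0, 1], [[2, -4, 2], 0, 1], [[2, -4, 2], 0, 1], [[2, -4, 2], 0, 1], [[0, 0, 0], 0, 1]]}}

```text
clock: 4.0
position: [0.4705, -0.1855, 0.0675]
tool_rot: [3.141, 0.001, 2.115]
force: [-0.6, -1.0, 0.2]
grip_width: 0.0002
finger_force: 0.1
```

```bash
python3 - <<'E'
from h import *
f=snap("scene","s2.png"); c=f["image"][180:340,180:400,::-1]
cv2.imwrite("pics/s2c.png",cv2.resize(c,None,fx=3,fy=3,interpolation=cv2.INTER_CUBIC))
E
```

```text
(no output)
```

View pics/s2c.png

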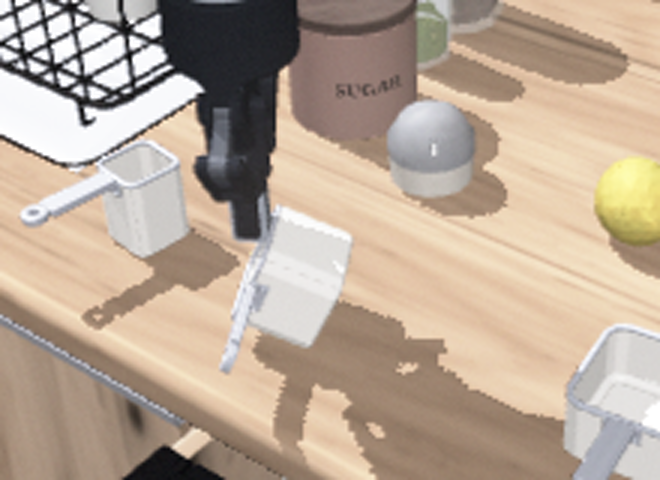

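The cup is tipping about its bottom edge, with the finger at its rim (crop pixel about 265,230). I'll continue the push.

>>> {"op": "arm_command", "data": {"commands": [[[2, -4, 2], 0, 1], [[2, -4, 1], 0, 1], [[2, -4, 1], 0, 1], [[2, -4, 1], 0, 1], [[2, -4, 0], 0, 1], [[2, -4, 0], 0, 1], [[2, -4, 0], 0, 1], [[2, -3, 0], 0, 1], [[0, 0, 0], 0, 1], [[0, 0, 0], 0, 1], [[-8, 12, 10], 0, 1], [[-15, 20, 30], 0, -1], [[-15, 20, 40], 0, -1], [[-10, 20, 40], 0, -1], [[0, 0, 40], 0, -1]]}}

```text
clock: 5.55
position: [0.4367, -0.1415, 0.2336]
tool_rot: [-3.141, -0.002, 2.118]
force: [0.8, -0.7, 0.5]
grip_width: 0.058
finger_force: 0.0
```

```bash
python3 - <<'E'
from h import *
print(bot.observe()["position"],bot.observe()["tool_rot"])
f=snap("scene","s3.png"); g=snap("wrist","w3.png")
c=f["image"][180:380,160:440,::-1]
c=cv2.resize(c,(400,286)); w=cv2.resize(g["image"][:,:,::-1],(400,300))
cv2.imwrite("pics/c3.png",np.vstack([c,w]))
E
```

```text
[ 0.4366537  -0.14151833  0.23359446] [-3.14116683e+00 -1.66646676e-03  2.11791802e+00]
```

View pics/c3.png

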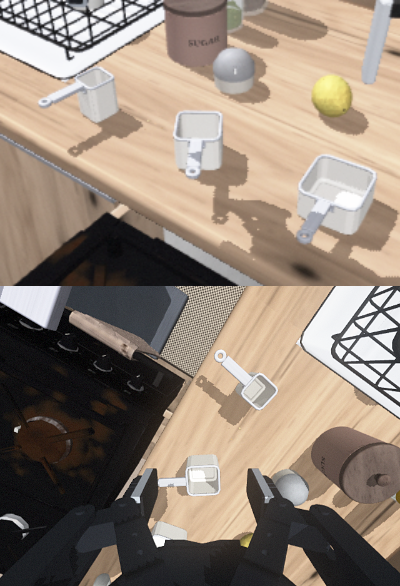

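>>> {"op": "arm_command", "data": {"commands": [[[5, -9, 0], -0.131, -1], [[5, -9, 0], -0.131, -1], [[5, -9, 0], -0.131, -1], [[5, -9, 0], -0.131, -1], [[5, -9, 0], -0.131, -1], [[5, -9, 0], -0.131, -1], [[5, -9, 0], -0.131, -1], [[5, -9, 0], -0.131, -1], [[5, -9, 0], -0.131, -1], [[6, -9, 0], -0.131, -1], [[6, -9, 0], -0.131, -1], [[6, -9, 0], -0.131, -1], [[0, 0, 0], 0, -1]]}}

```text
clock: 6.95
position: [0.5013, -0.2525, 0.2316]
tool_rot: [3.141, 0.001, 0.54]
force: [-0.1, 0.2, -0.7]
grip_width: 0.0852
finger_force: 0.0
```

```bash
python3 - <<'E'
from h import *
o=bot.observe();print(o["position"],o["tool_rot"],o["qpos"][6])
g=snap("wrist","w4.png"); print(proj(g,[.5,-.25,.053]),proj(g,[.52,-.435,.044]))
E
```

```text
[ 0.50130276 -0.25245226  0.23162272] [3.14139731e+00 1.26638491e-03 5.40348476e-01] -0.2589840448894523
(np.float64(319.9139768115543), np.float64(211.74614669465842)) (np.float64(476.30554956622393), np.float64(280.00796140667717))
```

View pics/w4.png

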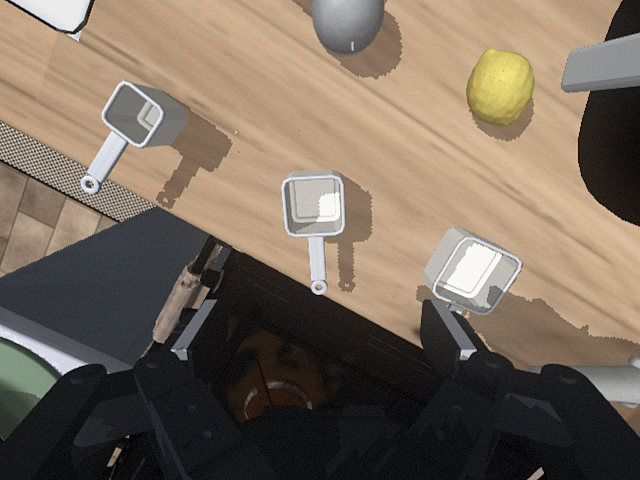

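```bash
cat >> h.py <<'E'
def rimquad(g,x,y,w,h,k=19):
    c=g["image"][y:y+h,x:x+w]; hsv=cv2.cvtColor(c,cv2.COLOR_RGB2HSV)
    m=((hsv[:,:,1]<45)&(hsv[:,:,2]>95)).astype(np.uint8)
    m=cv2.morphologyEx(m,cv2.MORPH_CLOSE,np.ones((9,9)))
    body=cv2.morphologyEx(m,cv2.MORPH_OPEN,cv2.getStructuringElement(cv2.MORPH_ELLIPSE,(k,k)))
    cs=max(cv2.findContours(body,0,2)[0],key=cv2.contourArea)
    return cs.reshape(-1,2)+[x,y], m
E
python3 - <<'E'
from h import *
g=load("w4")
vis=g["image"][:,:,::-1].copy()
for nm,b,z in [("M",(270,160,95,140),.053),("L",(415,215,120,110),.044),("S",(75,70,125,130),.062)]:
    cs,m=rimquad(g,*b)
    P=np.array([onz(g,*p,z)[:2] for p in cs.astype(float)]).astype(np.float32)
    r=cv2.minAreaRect(P*1000); print(nm,np.round(r[0],1),np.round(r[1],1),round(r[2],1))
    cv2.drawContours(vis,[cs.reshape(-1,1,2).astype(np.int32)],-1,(0,0,255),1)
c=[cv2.resize(vis[y:y+110,x:x+120],(400,366),interpolation=cv2.INTER_CUBIC) for x,y in((260,160),(415,215))]
cv2.imwrite("pics/c5.png",np.hstack(c))
E
```

```text
M [ 500.6 -242.1] [72.1 61.1] 34.1
L [ 512.5 -424.9] [100.9  95.2] 6.8
S [458.  -66.4] [ 61.8 134.1] 80.8
```

View pics/c5.png

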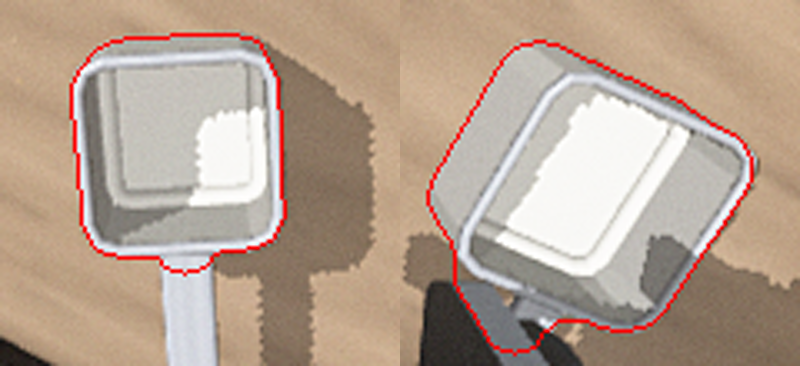

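```bash
python3 - <<'E'
from h import *
g=load("w4"); k=10/3
def P(u,v,z,ox,oy): return onz(g,ox+u/k,oy+v/k,z)[:2]*1000
for nm,z,ox,oy,l,r,t,b in [("M",.053,260,160,(80,160),(278,150),(176,54),(187,250)),("L",.044,295,215,(506,160),(710,245),(655,104),(555,303))]:
    l,r,t,b=[P(*p,z,ox,oy) for p in(l,r,t,b)]
    c=(l+r+t+b)/4; a=lambda v:np.degrees(np.arctan2(v[1],v[0]))
    print(nm,c.round(1),(l+r)/2,(t+b)/2,"lr",np.linalg.norm(l-r),a(l-r)-90,"tb",np.linalg.norm(t-b),a(t-b))
    if nm=="M": e=onz(g,319,287,.05)[:2]*1000; print("eye",e,a(c-e),np.linalg.norm(c-e))
E
```

```text
M [ 501.6 -242.4] [ 501.37921646 -242.05236469] [ 501.87855484 -242.703763  ] lr 58.268875561225826 33.89621852562675 tb 58.80448684360022 33.65702983453165
eye [ 427.95730814 -291.77227973] 33.84047027061431 88.69774459277042
L [ 523.7 -432.9] [ 524.62402683 -433.30866527] [ 522.70930401 -432.4613693 ] lr 76.41974165898225 7.804016774418358 tb 73.8278104968984 13.222662098292927
```

>>> {"op": "arm_command", "data": {"commands": [[[0, 5, -30], 0.05, -1], [[0, 5, -35], 0, -1], [[0, 0, -35], 0, -1], [[0, 0, -35], 0, -1], [[0, 0, -35], 0, -1], [[0, 0, -20], 0, -1], [[0, 0, -5], 0, -1], [[0, 0, 0], 0, 1], [[0, 0, 0], 0, 1], [[0, 0, 0], 0, 1], [[0, 0, 0], 0, 1], [[0, 0, 0], 0, 1]], "newtons": 30}}

```text
clock: 8.2
position: [0.5016, -0.2419, 0.0387]
tool_rot: [3.141, -0.001, 0.595]
force: [-2.7, 1.5, 9.3]
grip_width: 0.0594
finger_force: 32.5
```

>>> {"op": "arm_command", "data": {"commands": [[[0, 0, 15], 0, 1], [[0, 0, 30], 0, 1], [[0, 0, 40], 0, 1], [[0, -10, 40], -0.04, 1], [[2, -20, 10], -0.06, 1], [[2, -20, 0], -0.06, 1], [[3, -20, 0], -0.06, 1], [[3, -20, 0], -0.06, 1], [[3, -20, 0], -0.06, 1], [[3, -20, 0], -0.06, 1], [[2, -20, 0], -0.06, 1], [[2, -20, 0], -0.017, 1], [[0, -20, 0], 0, 1], [[0, -1, 0], 0, 1], [[0, 0, 0], 0, 1]]}}

```text
clock: 9.7
position: [0.521, -0.4329, 0.1734]
tool_rot: [3.141, -0.0, 0.116]
force: [0.8, 0.3, -2.2]
grip_width: 0.0595
finger_force: 34.2
```

```bash
python3 - <<'E'
from h import *
o=bot.observe();print(o["position"],o["tool_rot"],o["grip_width"],o["force"])
g=snap("wrist","w6.png"); s=snap("scene","s6.png"); w=load("w4"); sd=snap("side","d6.png")
p=[int(v) for v in proj(g,[.522,-.433,.044])]; print(p)
q=[int(v) for v in proj(s,[.522,-.433,.1])]; print(q)
def cr(f,x,y,ww,hh): 
    print("crop",x,y,400/ww); return cv2.resize(f["image"][y:y+hh,x:x+ww,::-1],(400,300),interpolation=cv2.INTER_CUBIC)
a=cr(g,p[0]-80,p[1]-60,160,120); b=cr(w,70,72,120,90); c=cr(s,q[0]-100,q[1]-60,200,150); d=cr(g,0,0,640,480)
cv2.imwrite("pics/c6.png",np.vstack([np.hstack([a,b]),np.hstack([c,d])]))
E
```

```text
[ 0.52099192 -0.43285052  0.17337343] [ 3.14123141e+00 -3.72632729e-04  1.16375697e-01] 0.05950499507914015 [ 0.78121123  0.28071079 -2.21213506]
[322, 225]
[399, 280]
crop 242 165 2.5
crop 70 72 3.3333333333333335
crop 299 220 2.0
crop 0 0 0.625
```

View pics/c6.png

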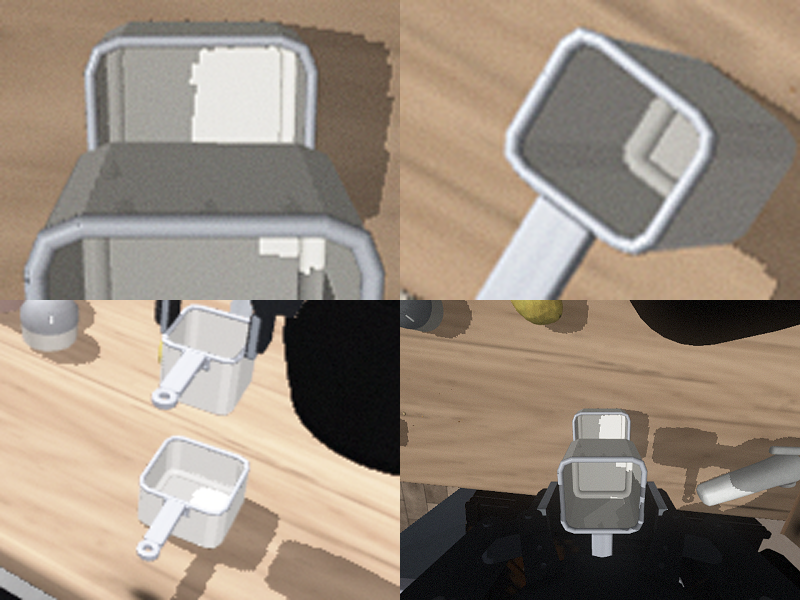

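```bash
python3 - <<'E'
from h import *
g=load("w6"); w=load("w4"); a=lambda v:np.degrees(np.arctan2(v[1],v[0]))
P=lambda f,u,v,z:onz(f,u,v,z)[:2]*1000
l,r,t=[P(g,242+u/2.5,165+v/2.5,.044) for u,v in((91,100),(314,100),(203,37))]
print("L",l,r,t,np.linalg.norm(l-r)); yaw=np.radians(6.7); print("cx from top",t-38*np.array([np.cos(yaw),np.sin(yaw)]),"mid lr",(l+r)/2)
print("L angle", a(P(g,242+120/2.5,165+38/2.5,.044)-P(g,242+290/2.5,165+38/2.5,.044)))
l,r,t,b=[P(g,u,v,.1877) for u,v in((253,285),(395,285),(323,252),(323,371))]
print("held",l,r,t,b,(t+b)/2,(l+r)/2)
ps=[P(w,70+u/(10/3),72+v/(10/3),.062) for u,v in((138,81),(250,76),(281,197),(166,203))]
e=P(w,90,184,.059); c=np.mean(ps,0); print("S",np.round(ps,1),c,(ps[0]+ps[2])/2,(ps[1]+ps[3])/2,"eye",e,a(c-e),np.linalg.norm(c-e),a(ps[0]-ps[2]),a(ps[1]-ps[3]))
s,d=load("s6"),load("d6")
# eyes in scene: triangulate held eye/large eye check
print("scene large eye",onz(s,299+148/2,220+(549-300)/2,.044))
print("held eye scene",onz(s,299+163/2,220+(397-300)/2,.1877)*1000)
E
```

```text
L [ 534.87241563 -394.4439587 ] [ 543.43109455 -467.84454316] [ 559.81815887 -428.88280055] 73.89788079046322
cx from top [ 522.07767419 -433.31628856] mid lr [ 539.15175509 -431.14425093]
L angle 96.65955451238018
held [ 532.6199519  -401.82888004] [ 539.56313176 -461.65830605] [ 550.85429022 -429.57761242] [ 492.40161091 -436.40586679] [ 521.62795057 -432.99173961] [ 536.09154183 -431.74359305]
S [[497.2 -42.5]
 [513.2 -66.9]
 [489.4 -85.1]
 [472.2 -59.4]] [493.00675503 -63.46870855] [493.30443264 -63.80597349] [492.70907741 -63.1314436 ] eye [413.13093587 -50.22513948] -9.414111623564374 80.96628068008306 79.629212484547 -10.312633827759695
scene large eye [ 0.42764776 -0.44368958  0.044     ]
held eye scene [ 433.01389486 -442.66099021  187.7       ]
```

>>> {"op": "arm_command", "data": {"commands": [[[0, 0, -30], 0, 1], [[1, 0, -30], 0, 1], [[0, 0, -20], 0, 1], [[0, 0, -10], 0, 1], [[0, 0, -10], 0, 1], [[0, 0, -8], 0, 1], [[0, 0, -7], 0, 1], [[0, 0, -6], 0, 1], [[0, 0, 0], 0, 1]]}}

```text
clock: 10.75
position: [0.522, -0.4326, 0.0507]
tool_rot: [-3.141, 0.0, 0.117]
force: [-1.1, -0.3, -1.4]
grip_width: 0.0596
finger_force: 34.2
```

>>> {"op": "arm_command", "data": {"commands": [[[0, 0, -4], 0, 1], [[0, 0, -3], 0, 1], [[0, 0, -1], 0, 1], [[0, 0, 0], 0, 1]]}}

```text
clock: 11.15
position: [0.5222, -0.4328, 0.0432]
tool_rot: [-3.141, 0.0, 0.117]
force: [0.0, 0.1, -2.2]
grip_width: 0.0589
finger_force: 34.2
```

>>> {"op": "arm_command", "data": {"commands": [[[0, 0, -1], 0, 1], [[0, 0, 0], 0, 1], [[0, 0, 0], 0, -1], [[0, 0, 0], 0, -1], [[0, 0, 0], 0, -1], [[0, 0, 20], 0, -1], [[0, 0, 40], 0, -1], [[0, 0, 50], 0, -1], [[0, 0, 50], 0, -1], [[0, 0, 29], 0, -1], [[0, 0, 0], 0, -1]]}}

```text
clock: 12.25
position: [0.5228, -0.4344, 0.2373]
tool_rot: [3.137, -0.005, 0.116]
force: [0.0, -0.7, -0.6]
grip_width: 0.0853
finger_force: 0.0
```

```bash
cat >> h.py <<'E'
def edges(f,c,yaw,half,z,band=8):
    """search outward for rim: print brightness profile along the 4 edge normals (mm from centre)"""
    im=cv2.cvtColor(f["image"],cv2.COLOR_RGB2LAB).astype(float)
    out={}
    for k,nm in enumerate(["+x","+y","-x","-y"]):
        a=yaw+k*np.pi/2; n=np.array([np.cos(a),np.sin(a)]); t=np.array([-n[1],n[0]])
        rs=np.arange(half-band,half+band+.1,1); pr=[]
        for r in rs:
            v=[]
            for q in (np.linspace(-.55,.55,23)*half):
                if nm=="-x" and abs(q)<11: continue
                u,w=proj(f,[*(c+r*n+q*t)/1000,z]); v.append(cv2.getRectSubPix(im.astype(np.float32)[:,:,2].copy(),(1,1),(u,w))[0,0])
            pr.append(np.mean(v))
        out[nm]=np.round(pr,0).astype(int).tolist()
    return out
E
python3 - <<'E'
from h import *
print(bot.observe()["position"])
g=snap("wrist","w7.png"); s=snap("scene","s7.png")
c=np.array([522.,-433.])
y=np.radians(6.7)
print("M at .056",edges(g,c,y,30,.056)); print("L at .044",edges(g,c,y,38,.044))
E
```

```text
[ 0.52283849 -0.43437167  0.23733891]
M at .056 {'+x': [131, 131, 131, 132, 132, 129, 124, 124, 124, 128, 133, 132, 132, 132, 132, 126, 124], '+y': [132, 132, 132, 132, 131, 126, 124, 125, 126, 131, 133, 132, 128, 124, 124, 127, 141], '-x': [132, 132, 132, 131, 127, 124, 125, 125, 125, 125, 124, 129, 142, 147, 147, 146, 146], '-y': [129, 130, 131, 132, 130, 126, 125, 124, 126, 132, 132, 129, 126, 125, 127, 139, 142]}
L at .044 {'+x': [131, 132, 132, 132, 133, 129, 125, 125, 124, 128, 133, 133, 133, 142, 148, 147, 147], '+y': [125, 126, 130, 133, 133, 130, 125, 124, 124, 135, 146, 147, 147, 146, 146, 146, 146], '-x': [126, 124, 125, 125, 125, 125, 124, 127, 139, 147, 146, 146, 145, 146, 146, 147, 146], '-y': [125, 126, 131, 133, 130, 126, 125, 126, 135, 142, 142, 142, 141, 141, 142, 141, 142]}
```

>>> {"op": "arm_command", "data": {"commands": [[[-2, 20, 0], -0.024, -1], [[-2, 32, 0], -0.024, -1], [[-2, 32, 0], -0.024, -1], [[-2, 32, 0], -0.024, -1], [[-2, 32, 0], -0.024, -1], [[-2, 32, 0], -0.024, -1], [[-3, 32, 0], -0.024, -1], [[-3, 32, 0], -0.024, -1], [[-3, 32, 0], -0.024, -1], [[-3, 32, 0], -0.024, -1], [[-3, 32, 0], -0.024, -1], [[-3, 31, 0], -0.024, -1], [[0, 0, 0], 0, -1], [[0, 0, 0], 0, -1]]}}

```text
clock: 13.75
position: [0.4918, -0.0613, 0.2309]
tool_rot: [3.141, 0.001, -0.17]
force: [0.3, -0.0, 0.2]
grip_width: 0.0855
finger_force: 0.0
```

```bash
python3 - <<'E'
from h import *
o=bot.observe();print(o["position"],o["tool_rot"],o["qpos"][6])
g=snap("wrist","w8.png")
c=np.array([493.,-63.5])
for y in (-9.8,): print(edges(g,c,np.radians(y),22,.062))
E
```

```text
[ 0.49178776 -0.0612881   0.23089472] [ 3.14109452e+00  1.01120570e-03 -1.69630554e-01] -1.1478320694766357
{'+x': [132, 132, 132, 131, 127, 124, 124, 126, 130, 132, 132, 132, 132, 133, 132, 132, 138], '+y': [132, 132, 132, 132, 131, 127, 124, 124, 127, 141, 147, 146, 146, 146, 146, 146, 146], '-x': [132, 132, 132, 133, 132, 130, 125, 124, 124, 129, 143, 147, 146, 146, 146, 146, 145], '-y': [131, 132, 132, 132, 130, 126, 124, 124, 130, 140, 144, 143, 143, 142, 143, 143, 143]}
```

>>> {"op": "arm_command", "data": {"commands": [[[0, -1, -35], 0, -1], [[0, -1, -40], 0, -1], [[0, 0, -40], 0, -1], [[0, 0, -40], 0, -1], [[0, 0, -20], 0, -1], [[0, 0, -8], 0, -1], [[0, 0, 0], 0, -1], [[0, 0, 0], 0, 1], [[0, 0, 0], 0, 1], [[0, 0, 0], 0, 1], [[0, 0, 0], 0, 1], [[0, 0, 0], 0, 1], [[0, 0, 0], 0, 1]], "newtons": 30}}

```text
clock: 15.1
position: [0.4928, -0.0637, 0.0492]
tool_rot: [-3.141, -0.002, -0.171]
force: [-0.4, 1.2, 12.0]
grip_width: 0.0439
finger_force: 28.9
```

>>> {"op": "arm_command", "data": {"commands": [[[0, 0, 15], 0, 1], [[0, 0, 30], 0, 1], [[0, 0, 40], 0, 1], [[0, -10, 35], 0, 1], [[2, -25, 10], 0.024, 1], [[2, -31, 0], 0.024, 1], [[3, -31, 0], 0.024, 1], [[3, -31, 0], 0.024, 1], [[3, -31, 0], 0.024, 1], [[3, -31, 0], 0.024, 1], [[3, -31, 0], 0.024, 1], [[3, -31, 0], 0.024, 1], [[3, -31, 0], 0.024, 1], [[3, -31, 0], 0.024, 1], [[2, -31, 0], 0.024, 1], [[2, -25, 0], 0.024, 1], [[0, 0, 0], 0.024, 1], [[0, 0, 0], 0, 1]]}}

```text
clock: 16.9
position: [0.5238, -0.434, 0.1784]
tool_rot: [-3.142, 0.0, 0.141]
force: [0.3, 1.0, -1.0]
grip_width: 0.0434
finger_force: 31.8
```

```bash
python3 - <<'E'
from h import *
o=bot.observe();p=o["position"];print(p,o["tool_rot"],o["grip_width"])
g=snap("wrist","w9.png"); y=o["tool_rot"][2]
print("held",edges(g,p[:2]*1000,y,22,p[2]+.062-.0492))
print("M",edges(g,np.array([522.,-433.]),np.radians(6.7),30,.056))
E
```

```text
[ 0.52384256 -0.43401963  0.17838503] [-3.14153646e+00  1.38412289e-04  1.40580128e-01] 0.04344558653305673
held {'+x': [131, 131, 131, 131, 127, 124, 124, 125, 127, 131, 131, 131, 131, 131, 131, 131, 131], '+y': [131, 130, 130, 130, 129, 125, 125, 125, 129, 130, 129, 129, 128, 127, 129, 130, 130], '-x': [130, 130, 131, 131, 130, 126, 125, 125, 125, 125, 127, 127, 128, 126, 128, 126, 128], '-y': [130, 130, 130, 130, 130, 126, 125, 124, 126, 129, 129, 129, 128, 128, 128, 129, 129]}
M {'+x': [131, 131, 131, 131, 131, 129, 125, 124, 124, 128, 132, 132, 132, 132, 132, 129, 124], '+y': [131, 131, 131, 131, 131, 128, 127, 125, 126, 130, 132, 131, 127, 124, 123, 128, 143], '-x': [131, 131, 132, 131, 132, 132, 131, 132, 131, 131, 132, 131, 128, 126, 125, 124, 124], '-y': [131, 131, 131, 131, 130, 127, 127, 127, 128, 131, 130, 127, 126, 125, 131, 141, 140]}
```

>>> {"op": "arm_command", "data": {"commands": [[[-1, 1, -20], -0.024, 1], [[0, 0, -20], 0, 1], [[0, 0, -15], 0, 1], [[0, 0, -10], 0, 1], [[0, 0, -10], 0, 1], [[0, 0, -10], 0, 1], [[0, 0, -10], 0, 1], [[0, 0, -9], 0, 1], [[0, 0, -8], 0, 1], [[0, 0, -5], 0, 1], [[0, 0, 0], 0, 1]]}}

```text
clock: 18.05
position: [0.5229, -0.4327, 0.0606]
tool_rot: [-3.141, 0.001, 0.117]
force: [0.2, 0.9, -0.7]
grip_width: 0.0431
finger_force: 31.8
```

>>> {"op": "arm_command", "data": {"commands": [[[0, 0, -3], 0, 1], [[0, 0, -2], 0, 1], [[0, 0, 0], 0, 1], [[0, 0, 0], 0, 1]]}}

```text
clock: 18.45
position: [0.5232, -0.4329, 0.0564]
tool_rot: [3.142, -0.0, 0.117]
force: [-0.5, -0.6, -1.4]
grip_width: 0.0429
finger_force: 31.8
```

>>> {"op": "arm_command", "data": {"commands": [[[0, 0, -1], 0, 1], [[0, 0, 0], 0, 1], [[0, 0, 0], 0, -1], [[0, 0, 0], 0, -1], [[0, 0, 0], 0, -1], [[0, 0, 20], 0, -1], [[0, 0, 40], 0, -1], [[0, 0, 50], 0, -1], [[0, 0, 50], 0, -1], [[0, 0, 20], 0, -1], [[0, 0, 0], 0, -1], [[0, 0, 0], 0, -1]]}}

```text
clock: 19.65
position: [0.5232, -0.4326, 0.2351]
tool_rot: [-3.141, -0.0, 0.117]
force: [-0.1, 0.3, -0.2]
grip_width: 0.0856
finger_force: 0.0
```

```bash
python3 - <<'E'
from h import *
o=bot.observe();print(o["position"])
g=snap("wrist","w10.png"); s=snap("scene","s10.png"); d=snap("side","d10.png")
c=np.array([522.,-433.]); y=np.radians(6.7)
for f,n in((g,"wrist"),(s,"scene"),(d,"side")):
    for h,z in((22,.068),(30,.056),(38,.044)): print(n,h,edges(f,c,y,h,z,5))
E
```

```text
[ 0.52321026 -0.43259745  0.23512657]
wrist 22 {'+x': [131, 132, 130, 125, 124, 124, 127, 131, 132, 132, 132], '+y': [132, 132, 126, 124, 125, 125, 130, 133, 131, 126, 124], '-x': [130, 126, 124, 124, 124, 126, 126, 125, 125, 125, 125], '-y': [132, 130, 124, 125, 124, 127, 131, 132, 131, 127, 125]}
wrist 30 {'+x': [132, 133, 128, 125, 124, 124, 128, 132, 132, 132, 132], '+y': [133, 131, 126, 124, 125, 126, 131, 133, 132, 128, 125], '-x': [125, 126, 125, 125, 125, 125, 125, 124, 129, 142, 147], '-y': [132, 131, 127, 125, 125, 127, 131, 131, 128, 125, 125]}
wrist 38 {'+x': [132, 133, 128, 125, 124, 124, 127, 133, 133, 131, 142], '+y': [132, 133, 129, 125, 124, 124, 135, 146, 147, 147, 147], '-x': [125, 125, 125, 124, 127, 139, 146, 146, 146, 146, 146], '-y': [132, 129, 126, 125, 126, 134, 142, 142, 142, 142, 142]}
scene 22 {'+x': [127, 125, 124, 124, 125, 126, 129, 134, 140, 143, 145], '+y': [129, 128, 126, 124, 124, 125, 125, 125, 126, 127, 127], '-x': [126, 125, 125, 125, 124, 124, 125, 126, 127, 127, 127], '-y': [128, 126, 125, 124, 124, 126, 128, 129, 129, 129, 128]}
scene 30 {'+x'
[... 592 characters left out ...]
, 127, 125, 124, 124, 124, 125, 126, 126, 125, 123], '-x': [127, 126, 125, 125, 124, 124, 124, 124, 125, 126, 126], '-y': [126, 125, 124, 123, 123, 125, 127, 128, 128, 127, 125]}
side 30 {'+x': [128, 127, 126, 125, 125, 125, 125, 127, 129, 133, 136], '+y': [127, 126, 124, 123, 124, 124, 125, 126, 127, 125, 124], '-x': [128, 127, 126, 125, 124, 124, 124, 125, 127, 128, 129], '-y': [128, 127, 125, 124, 125, 126, 127, 128, 127, 125, 124]}
side 38 {'+x': [128, 128, 128, 127, 127, 126, 125, 125, 125, 126, 128], '+y': [127, 127, 126, 124, 124, 125, 128, 133, 139, 143, 144], '-x': [128, 127, 125, 124, 124, 124, 125, 126, 127, 128, 128], '-y': [127, 126, 125, 125, 129, 134, 139, 141, 142, 142, 142]}
```

```bash
python3 -c "
from workcell import ticket; print(ticket.job_done())"
```

```text
the job is handed in; nothing more can be done
None
```

The job is handed in: the middle cup was tipped upright and set in the large cup, then the small cup in the middle one. All three rims measured centred within about 1–2 mm at seated height. The hand-in gave no pass/fail result.

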